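# Refit the holed plate in an opened disc player

## Robot

A 7-joint arm with a two-finger parallel gripper is mounted at the origin on the work surface. World frame = base frame: x ahead of the robot, y to its left, z up, the work surface at z = 0. Lengths are in m, angles in rad, forces in N, time in s.
With the tool pointing down it reaches from about 0.4 to 0.9 m from the base axis. Payload 5.5 kg.
Tool frame: the origin (TCP) lies midway between the tips of the shut fingers; the grasp point (between the pads) lies 19 mm behind it (manip.grip_depth is the distance from the TCP to the grasp point, in m); z points along the fingers, x is the direction in which the jaws open and shut, and the axes are right-handed (so a half turn about z gives the same grasp; the last joint's range is limited). The gripper opens to 92 mm and grips with 3 to 60 N. Pads are 19 mm wide; open, the fingers measure 130 mm over their backs; the gripper's body (75 mm by 190 mm) begins 47 mm behind the grasp point.
Start: joints at [-1.057, 0.501, -0.427, 1.55, 0.221, 1.138, -0.21], TCP at [0.161, 0.63, 0.227] pointing down, gripper open.
Joint ranges: [-2.88, 2.88], [-0.31, 2.03], [-1.54, 1.56], [0.2, 2.42], [-1.41, 4.55], [0.19, 2.02], [-2.57, 2.57]. Speed limits (rad/s): [2.57, 2.57, 3.14, 3.14, 3.14, 3.14, 3.14].

## Interface

Orientations are given as a unit quaternion [x, y, z, w].
In Python, from bench import manip, effector, viewer gives the robot as it stands. Calls block until the motion is done:
- manip.move_pose(position, orientation): joint-space move of the TCP to a pose.
- manip.servo_line(position, ori=None, vel=0.15): straight line of the TCP; ori=None keeps the orientation; vel is the mean speed in m/s.
- manip.movej(angles): joint-space move.
- effector.open_jaws() and effector.close(f_grip=None): open the fingers fully, or close them until they stop; f_grip is the grip in N (None keeps the last).
- manip.sleep(seconds).
- manip.solve_ik(position, orientation): joint angles nearest the present ones, or None.
- viewer.get_image(name): name is "side" or "top"; returns the picture (480x640x3 uint8, red, green, blue); there is no depth.
- viewer.get_calibration(name): a dict with "vfov" (degrees; the focal length in pixels is half the picture's height over the tangent of half this angle, whatever the lens; pixels are square), "cx", "cy" (the principal point, pixels), "dist_coeffs" ([k1, k2, p1, p2, k3] as OpenCV has them; the pictures are not rectified), "eye" and "attitude" of the camera in the world. Camera axes: x right, y down, z forward; pixel columns grow to the right and rows downward; lengths in m; the calibration is good to about 2 mm. A picture is of the moment at which its call begins. get_calibration takes no time and is no camera call.
A pose or a line that the arm cannot do raises manip.PlanningError and nothing moves.
- manip.hand_in(): hands the job in, once; it reports no verdict.
Readings, each from a call of its own:
- manip.current_clock(): time.
- manip.current_q(): joint angles.
- manip.current_joint_velocities(): joint speeds.
- manip.current_tau(): joint torques, N m.
- manip.current_tool_pos(): TCP position.
- manip.current_tcp_rot(): TCP orientation.
- manip.current_force(): force on the tool from outside, world axes, zero at the start.
- manip.current_wrist_torque(): the same for the moment, N m.
- manip.current_finger_gap(): finger opening in m.
Only numpy, scipy, OpenCV 4.12 (cv2) and the standard library are available. Lean on these libraries where they do the work, as an engineer would, in place of code of your own. Each camera call takes 0.05 s, during which the arm holds its last target.

## Task

Open only the parts box whose lid carries the sample of a two-holed plate and take the plate out by its tab. Lower it into the opened disc player, large hole over the thick pin and small hole over the thin one, and press it down against the stiff damper until it rests flush on its seat, then let go. Keep the other two boxes shut and leave everything else where it is; the plate's box may stay open.

Things in the scene. Friction and masses are not known exactly. Their poses are not given: they have to be found in the camera images.
- pull_plate (a point): Lid of the plate's box (on it, behind the pull, a flat sample of a rectangular plate with two round holes, 62 x 42 mm). This point: centre of its black crossbar pull, a round bar 24 long along y, 18 thick, on a slim neck; 102 in front of the hinge line, 32 above the lid's underside, 26 above its top. Pinched across its ends from above, it turns in the pinch as the lid swings.
- lid_plate (a joint): Plate's box: lid angle in rad: 0 shut, grows as it opens upward and away from the robot, 1.57 upright, stop at 1.85. The lid is a 116 x 108 x 6 slab of 0.1 kg, hinged along the box's far (+x) rim; its stiff hinge (0.14 N m of friction) holds it at any angle where it is left.
- hinge_plate (a point): Middle of that lid's hinge line, at the lid's underside. Axes: the box's (y along the hinge, z up).
- box_plate_floor (a point): Centre of the inner floor of the plate's box: fixed grey plastic box, outside 116 (x) x 108 (y) x 50 high, walls and floor 4. Three such boxes stand in a row along y, 114 apart, in any order, on a 6 thick board.
- pull_washer (a point): Lid of the washer box, to stay shut (sample on it: one flat round ring, 44 mm across). This point: centre of its pull, same as on the plate's box.
- lid_washer (a joint): Washer box: lid angle in rad: 0 shut, grows as it opens upward and away from the robot, 1.57 upright, stop at 1.85. The lid is a 116 x 108 x 6 slab of 0.1 kg, hinged along the box's far (+x) rim; its stiff hinge (0.14 N m of friction) holds it at any angle where it is left.
- pull_bracket (a point): Lid of the bracket box, to stay shut (sample on it: a flat L shape, 56 x 52 mm). This point: centre of its pull, same as on the plate's box.
- lid_bracket (a joint): Bracket box: lid angle in rad: 0 shut, grows as it opens upward and away from the robot, 1.57 upright, stop at 1.85. The lid is a 116 x 108 x 6 slab of 0.1 kg, hinged along the box's far (+x) rim; its stiff hinge (0.14 N m of friction) holds it at any angle where it is left.
- plate_tab (a point): Loose steel plate 84 (x) x 56 (y) x 5 thick, about 0.16 kg, flat on its box's floor, up to 5 mm and 0.08 rad off the box's centre and directions. On its middle stands a grip tab 30 (x) x 10 (y), 34 high, its top 39 above the plate's underside. This point: in the tab, 22 above the underside. Pinch the tab across its 10 mm (y); the side walls are 40 or more away from it.
- plate_base (a point): Centre of the plate's underside, midway between the holes; z points up towards the tab, x towards the larger hole.
- plate_big_hole (a point): Centre, at the underside, of the plate's larger through hole, 14.5 mm diameter, 30 to +x of the plate's centre.
- plate_small_hole (a point): Centre, at the underside, of the plate's smaller through hole, 10.5 mm diameter, 30 to -x of the plate's centre.
- seat (a point): Opened disc player: fixed black shallow case 200 (x) x 230 (y), walls 36 high. In its middle two grey seat blocks, 24 x 60, tops 22 above the table, 30 either way along x. This point: half-way between them, level with their tops, where the centre of the plate's underside must come. Axes: the case's. Other parts in it are at most 30 high and 60 or more to either side (y).
- big_pin (a point): Top of the thicker upright steel pin, 12 mm diameter, on the far (+x) seat block; 18 above the seat, its last 6 tapering to 7 diameter.
- small_pin (a point): Top of the thinner pin, 8 mm diameter, on the near (-x) seat block; 18 above the seat, its last 6 tapering to 3 diameter.
- damper (a joint): Black rubber-faced damper, 24 mm across, between the seat blocks: m pushed down. At 0 it stands 7 mm above the seat, at 0.007 level with it, stop at 0.008. Stiff friction slide: takes about 6 N, does not sink under the plate's weight nor spring back.
- puck: Bystander, to be left alone: aluminium disc 32 across, 12 high, loose on the player case's floor; origin at its underside.
- remote: Bystander, to be left alone: black remote control 45 x 150 x 18; origin at its underside.
- driver: Bystander, to be left alone: screwdriver lying beyond the player; origin at its underside (on the tool's axis).
- tape: Bystander, to be left alone: roll of brown tape, 100 across, 40 high; origin at its underside.
- jar: Bystander, to be left alone: glass jar with steel cap, 60 across, 85 high; origin at its underside.
- mug: Bystander, to be left alone: white mug, 80 across, 90 high; origin at its underside.
- carton: Bystander, to be left alone: small closed cardboard carton 70 x 100 x 45; origin at its underside.
- plate: The same plate; origin at the centre of its underside.

How it is judged:
On the way, in this order (a step that is already met when the one before it is completed fails the run):
1. the plate box's lid is open beyond 1 rad (value of joint lid_plate above 1 rad), for 0.1 s.
2. the plate has been lifted out of its box (height (world z) of plate_base above 0.06 m), for 0.1 s.
At the end, for the whole second after the job is handed in: The plate lies still and released on the player's seat: the centre of its underside within 2 mm of the seat's level, tilted less than 0.04 rad, larger hole within 3 mm of the thick pin's axis and smaller hole within 3 mm of the thin pin's; the other two lids shut (below 0.1 rad) (z of plate_base in the frame of seat between -0.002 and 0.002 m and angle between plate_base's own z axis and vertical below 0.04 rad and horizontal distance between plate_big_hole and big_pin below 0.003 m and horizontal distance between plate_small_hole and small_pin below 0.003 m and linear speed of plate below 0.02 m/s and value of joint each of lid_washer, lid_bracket below 0.1 rad); the robot touches nothing.
It fails at once if the lid of a wrong box is opened (beyond 0.15 rad) (value of joint any of lid_washer, lid_bracket above 0.15 rad).
It fails at once if a bystander is shifted by more than 30 mm (distance of any of puck, remote, driver, tape, jar, mug, carton from where it was at the start of the episode above 0.03 m).
It also fails if it takes over 61 s, if anything falls off the work surface, if the arm or the gripper's body presses on something with over 40 N, if the wrist force passes 120 N, or if a joint passes its speed limit or range.

## Working session

There is one attempt and no reset: what is moved stays moved. The work goes in short steps, each a Python script; the robot and the scene stay as the last script left them, time stands still between calls to the robot, and variables do not carry over. Pictures are saved under pics/ and viewed, and the job is handed in when it is done.

```bash
ls; mkdir -p pics; python3 - <<'E'
from bench import manip, effector, viewer
import cv2
for n in("side","top"):
    im=viewer.get_image(n); cv2.imwrite(f"pics/{n}0.png",im[:,:,::-1]); print(viewer.get_calibration(n))
print(manip.current_clock(),manip.current_tool_pos(),manip.current_tcp_rot(),manip.grip_depth)
E
```

```text
pics
{'vfov': 46.450847115655016, 'cx': 316.88471062153036, 'cy': 247.10092966373665, 'dist_coeffs': array([-0.0040283,  0.       ,  0.       ,  0.       ,  0.       ]), 'eye': array([ 0.10648518, -0.81646811,  0.58620551]), 'attitude': array([ 0.831601  , -0.20370953,  0.10897385, -0.50504149])}
{'vfov': 55.1495718114968, 'cx': 318.77827448353867, 'cy': 233.76595930362927, 'dist_coeffs': array([-0.07664039,  0.        ,  0.        ,  0.        ,  0.        ]), 'eye': array([0.39080536, 0.00477104, 1.0286784 ]), 'attitude': array([-0.69599334,  0.71299036, -0.04375156,  0.07296446])}
0.1 [0.16121868 0.62903709 0.22575859] [ 7.89981638e-01  6.13129846e-01 -7.25183904e-04  5.26576969e-04] 0.0188
```

View pics/side0.png

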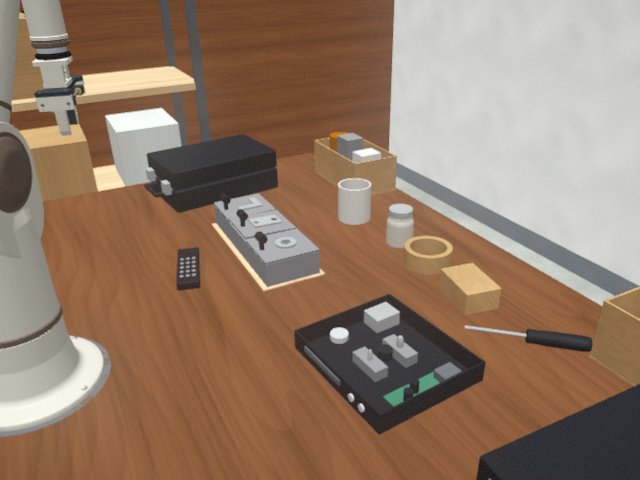

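View pics/top0.png

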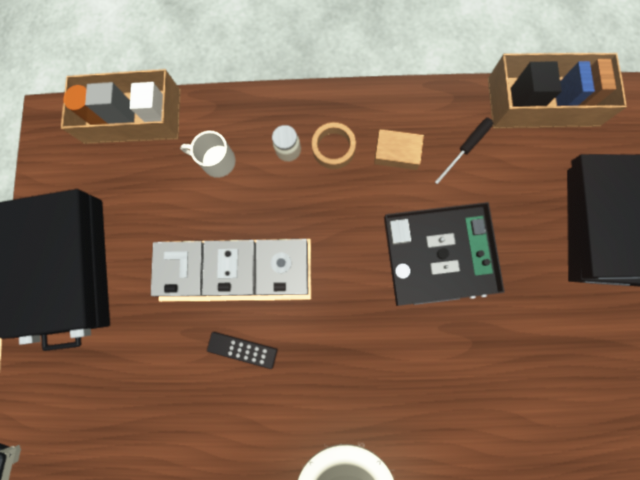

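The plate's box is the middle one: the top view shows a two-holed sample at about (227,263) and its pull at (224,287). I'll enlarge crops next.

```bash
cat > h.py <<'E'
import numpy as np, cv2
from scipy.spatial.transform import Rotation as R
from bench import manip, effector, viewer
def cam(n):
    c=viewer.get_calibration(n); f=240/np.tan(np.radians(c['vfov']/2))
    return np.array([[f,0,c['cx']],[0,f,c['cy']],[0,0,1.]]),np.array(c['dist_coeffs']),np.array(c['eye']),R.from_quat(c['attitude']).as_matrix()
def ray(n,uv):
    K,d,e,A=cam(n); p=cv2.undistortPoints(np.array([[uv]],float),K,d)[0,0]
    return e,A@np.array([p[0],p[1],1])
def at_z(n,uv,z):
    e,v=ray(n,uv); return e+v*(z-e[2])/v[2]
def proj(n,P):
    K,d,e,A=cam(n); P=np.atleast_2d(P).astype(float)
    return cv2.projectPoints(P,cv2.Rodrigues(A.T)[0],-A.T@e,K,d)[0][:,0]
def tri(uv_s,uv_t):
    M=np.zeros((3,3));b=np.zeros(3)
    for n,uv in(("side",uv_s),("top",uv_t)):
        e,v=ray(n,uv);v=v/np.linalg.norm(v);Q=np.eye(3)-np.outer(v,v);M+=Q;b+=Q@e
    X=np.linalg.solve(M,b); return X,[np.round(proj(n,X)[0]-uv,2) for n,uv in(("side",uv_s),("top",uv_t))]
def crop(n,u,v,w,h,s,out,im=None):
    im=viewer.get_image(n) if im is None else im
    c=cv2.resize(im[v:v+h,u:u+w],None,fx=s,fy=s,interpolation=cv2.INTER_CUBIC); cv2.imwrite(out,c[:,:,::-1])
E
python3 - <<'E'
from h import *
t=cv2.imread("pics/top0.png")[:,:,::-1]; s=cv2.imread("pics/side0.png")[:,:,::-1]
crop("top",145,230,175,75,4.5,"pics/c1.png",t)
crop("top",380,200,130,110,5,"pics/c2.png",t)
crop("side",290,290,200,140,4,"pics/c3.png",s)
crop("side",205,185,125,110,5,"pics/c4.png",s)
E
```

```text
(no output)
```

View pics/c1.png

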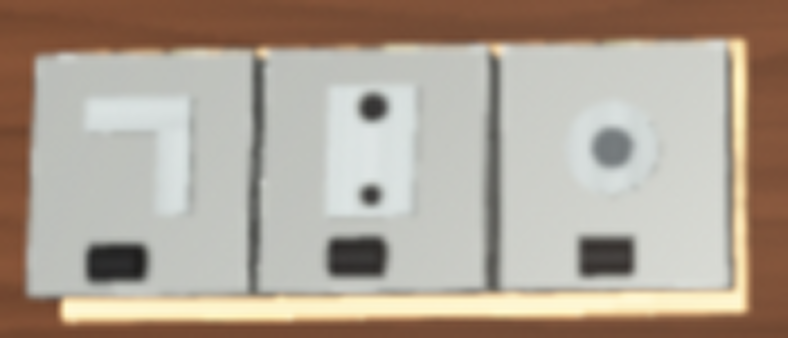

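View pics/c2.png

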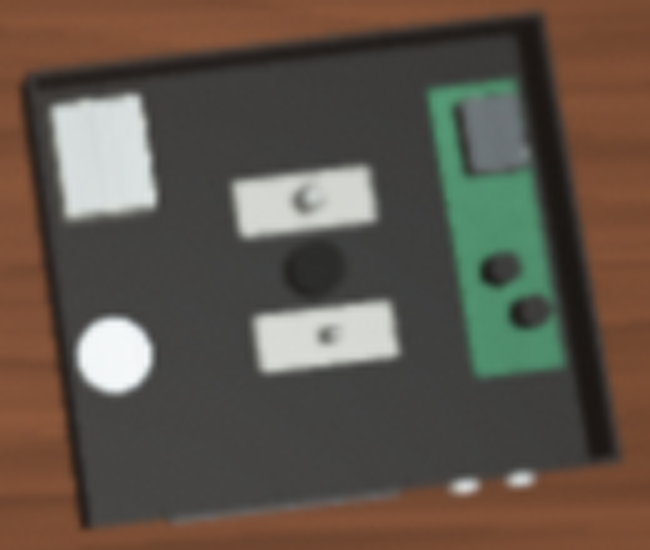

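View pics/c3.png

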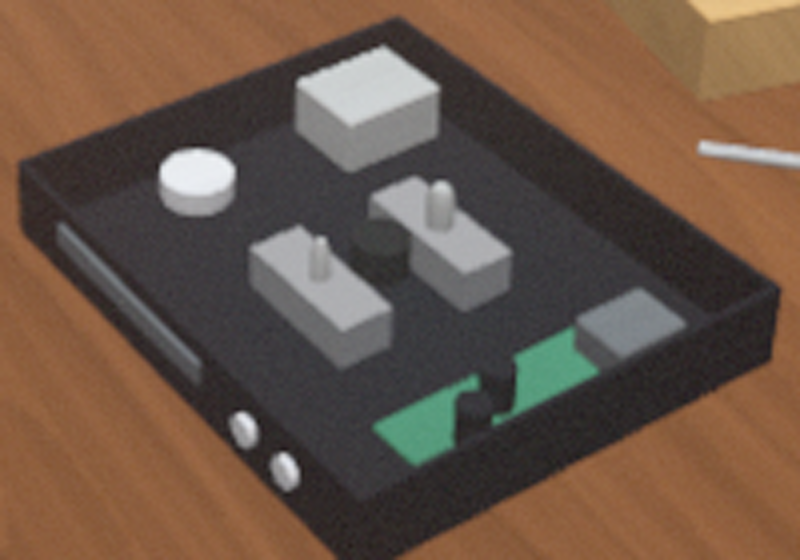

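View pics/c4.png

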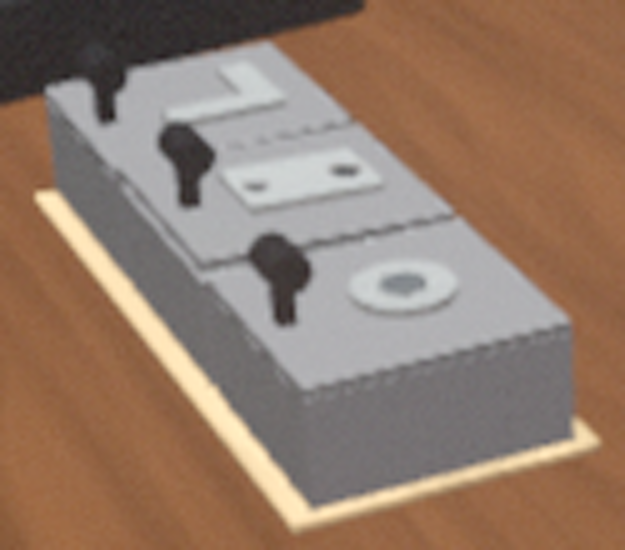

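```bash
cat > fit.py <<'E'
from h import *
from scipy.optimize import least_squares
def full(p,o,s): return [o[0]+(p[0]+.5)/s-.5,o[1]+(p[1]+.5)/s-.5]
def fit(obs,g):
    def res(p,raw=False):
        c,s=np.cos(p[2]),np.sin(p[2]); r=[]
        for n,uv,L in obs:
            P=[p[0]+c*L[0]-s*L[1],p[1]+s*L[0]+c*L[1],L[2]]
            r.append(proj(n,P)[0]-uv)
        return np.array(r) if raw else np.ravel(r)
    a=least_squares(res,g,loss='soft_l1'); return a.x,res(a.x,True)
T1=lambda x,y:full((x,y),(145,230),4.5)
T2=lambda x,y:full((x,y),(380,200),5)
S3=lambda x,y:full((x,y),(290,290),4)
S4=lambda x,y:full((x,y),(205,185),5)
z=.062;a=.058;b=.054
row=[("top",T1(28,296),(-a,.114+b,z)),("top",T1(36,54),(a,.114+b,z)),("top",T1(731,290),(-a,-.114-b,z)),("top",T1(727,42),(a,-.114-b,z)),
("top",T1(357,254),(-.044,0,.096)),("top",T1(117,261),(-.044,.114,.096)),("top",T1(607,255),(-.044,-.114,.096)),
("side",S4(303,388),(-a,-.114-b,z)),("side",S4(571,325),(a,-.114-b,z)),("side",S4(205,268),(-a,-b,z)),("side",S4(452,216),(a,-b,z)),("side",S4(350,122),(a,.114-b,z)),("side",S4(45,92),(-a,.114+b,z)),("side",S4(268,43),(a,.114+b,z)),
("side",S4(187,152),(-.044,0,.088)),("side",S4(281,264),(-.044,-.114,.088)),("side",S4(104,72),(-.044,.114,.088))]
A=.1;B=.115;h=.036;q=.042;k=.022;w=.03
pl=[("top",T2(25,76),(A,B,h)),("top",T2(543,14),(A,-B,h)),("top",T2(618,461),(-A,-B,h)),("top",T2(84,527),(-A,B,h)),
("top",T2(233,182),(q,w,k)),("top",T2(370,166),(q,-w,k)),("top",T2(377,219),(.018,-w,k)),("top",T2(241,237),(.018,w,k)),
("top",T2(254,318),(-.018,w,k)),("top",T2(391,301),(-.018,-w,k)),("top",T2(399,355),(-q,-w,k)),("top",T2(262,372),(-q,w,k)),
("top",T2(314,194),(.03,0,.040)),("top",T2(333,332),(-.03,0,.040)),
("side",S3(440,183),(.03,0,.040)),("side",S3(320,239),(-.03,0,.040)),
("side",S3(397,16),(A,B,h)),("side",S3(779,290),(A,-B,h)),("side",S3(20,163),(-A,B,h)),
("side",S3(371,207),(.018,w,k)),("side",S3(414,178),(q,w,k)),("side",S3(512,254),(q,-w,k)),("side",S3(463,274),(.018,-w,k)),
("side",S3(250,246),(-q,w,k)),("side",S3(302,226),(-.018,w,k)),("side",S3(391,307),(-.018,-w,k)),("side",S3(343,330),(-q,-w,k))]
if __name__=="__main__":
    np.set_printoptions(precision=4,suppress=True)
    for nm,o,g in(("row",row,[.5,.2,0]),("player",pl,[.5,-.2,0])):
        x,r=fit(o,g);print(nm,x)
        for (n,uv,L),e in zip(o,r):print("  ",n,L,e.round(2))
        for n in("top","side"):
            x,r=fit([i for i in o if i[0]==n],g);print(n,"only",x)
    E=[i for i in pl if i[2][2]==.04]; print("pins only",fit(E,[.5,-.2,0]))
E
python3 fit.py
```

```text
row [ 0.4857  0.2381 -0.007 ]
   top (-0.058, 0.168, 0.062) [ 0.08 -0.13]
   top (0.058, 0.168, 0.062) [0.53 0.2 ]
   top (-0.058, -0.168, 0.062) [-0.04 -0.56]
   top (0.058, -0.168, 0.062) [ 0.32 -0.17]
   top (-0.044, 0, 0.096) [0.01 1.03]
   top (-0.044, 0.114, 0.096) [-0.81  0.08]
   top (-0.044, -0.114, 0.096) [-0.22  0.07]
   side (-0.058, -0.168, 0.062) [-0.09  0.28]
   side (0.058, -0.168, 0.062) [ 0.36 -0.83]
   side (-0.058, -0.054, 0.062) [-0.68  0.73]
   side (0.058, -0.054, 0.062) [ 0.65 -0.7 ]
   side (0.058, 0.060000000000000005, 0.062) [ 0.83 -0.53]
   side (-0.058, 0.168, 0.062) [-0.11 -0.78]
   side (0.058, 0.168, 0.062) [ 0.52 -0.12]
   side (-0.044, 0, 0.088) [-0.48  1.73]
   side (-0.044, -0.114, 0.088) [-0.04  0.29]
   side (-0.044, 0.114, 0.088) [-0.41 -0.28]
top only [ 0.4858  0.238  -0.0076]
side only [ 0.4855  0.238  -0.006 ]
player [ 0.5083 -0.226   0.0907]
   top (0.1, 0.115, 0.036) [ 0.46 -1.02]
   top (0.1, -0.115, 0.036) [ 0.12 -0.7 ]
   top (-0.1, -0.115, 0.036) [0.82 0.49]
   top (-0.1, 0.115, 0.036) [1.19 0.13]
   top (0.042, 0.03, 0.022) [-0.02  0.1
[... 2313 characters left out ...]
_eval in f_evals]
                                    ^^^^^^^
    f = np.atleast_1d(self.fun(x, *self.args, **self.kwargs))
                      ~~~~~~~~^^^^^^^^^^^^^^^^^^^^^^^^^^^^^^
    return np.atleast_1d(self.fun(x))
                         ~~~~~~~~^^^
    return self.f(x, *self.args, **self.kwargs)
           ~~~~~~^^^^^^^^^^^^^^^^^^^^^^^^^^^^^^
  File "fit.py", line 9, in res
    r.append(proj(n,P)[0]-uv)
             ~~~~^^^^^
  File "h.py", line 13, in proj
    K,d,e,A=cam(n); P=np.atleast_2d(P).astype(float)
            ~~~^^^
  File "h.py", line 5, in cam
    c=viewer.get_calibration(n); f=240/np.tan(np.radians(c['vfov']/2))
ValueError: time passes only in moves, steps and waits
```

```bash
sed -i 's/^def cam(n):/import functools\n@functools.cache\ndef cam(n):/' h.py; python3 fit.py | grep -v "  "; python3 - <<'E'
from fit import *
np.set_printoptions(precision=4,suppress=True)
for s,t in(((104,72),(117,263)),((187,152),(357,257)),((281,264),(607,257))): print(tri(S4(*s),T1(*t)))
# sample plate holes
print(tri(S4(346,171),T1(372,107)),tri(S4(256,186),T1(370,195)))
print(manip.current_clock())
im=viewer.get_image("side"); crop("side",215,195,70,55,11,"pics/c5.png",im)
E
```

```text
(array([0.4429, 0.3538, 0.0866]), [array([-0.35,  0.01]), array([ 0.13, -0.36])])
(array([0.443 , 0.2394, 0.0913]), [array([-0.18,  0.01]), array([ 0.06, -0.18])])
(array([0.4408, 0.1248, 0.0885]), [array([-0.16,  0.01]), array([ 0.05, -0.15])])
(array([0.5153, 0.2394, 0.0657]), [array([-0.19,  0.02]), array([ 0.07, -0.18])]) (array([0.4731, 0.2394, 0.0682]), [array([-0.08,  0.01]), array([ 0.03, -0.08])])
0.1
```

View pics/c5.png

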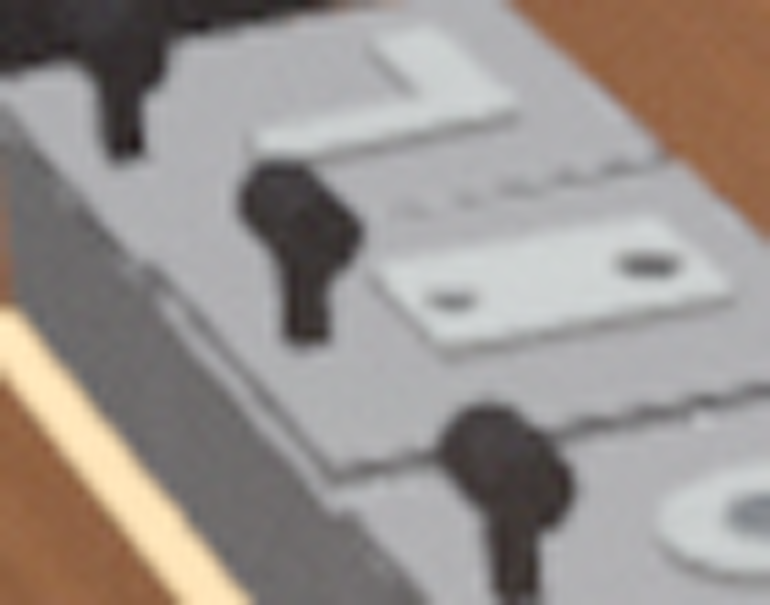

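The plate lid stands slightly ajar, by about 0.04 rad, so its pull is a bit higher than nominal. Open fingers span 130 mm over their backs and the box is only 100 mm wide inside. I'll check what the gripper interface allows.

```bash
python3 - <<'E'
from h import *
s=cv2.imread("pics/side0.png")[:,:,::-1]
crop("side",25,40,70,100,6,"pics/c6.png",s)
t=cv2.imread("pics/top0.png")[:,:,::-1]
crop("top",0,420,80,60,8,"pics/c7.png",t)
E
```

```text
(no output)
```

View pics/c6.png

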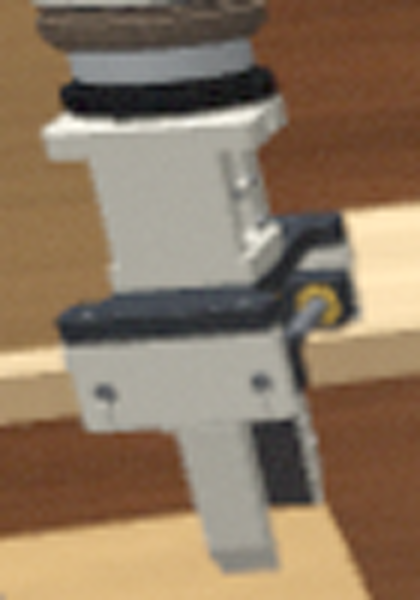

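```bash
cat >> h.py <<'E'
def down(phi): # tool down, jaw axis at world angle phi
    c,s=np.cos(phi),np.sin(phi)
    return R.from_matrix(np.array([[c,s,0],[s,-c,0],[0,0,-1]])).as_quat()
ROW=np.array([.4857,.2381,-.007]); PL=np.array([.5083,-.226,.0907])
def loc(F,x,y,z):
    c,s=np.cos(F[2]),np.sin(F[2]); return np.array([F[0]+c*x-s*y,F[1]+s*x+c*y,z])
def pull(th): return loc(ROW,.058-.102*np.cos(th)+.032*np.sin(th),0.0005,.056+.102*np.sin(th)+.032*np.cos(th))
QB=down(np.pi/2+ROW[2])
G=manip.grip_depth
def tcp(p): return np.array(p)-[0,0,G]
E
python3 - <<'E'
from h import *
np.set_printoptions(precision=3,suppress=True)
for p in (tcp(pull(.045)),tcp(pull(1.72)),[.486,.238,.013]): print(p,manip.solve_ik(p,QB))
for ph in(np.pi/2,-np.pi/2): print(manip.solve_ik(tcp([.508,-.226,.044]),down(ph+PL[2])))
p=tcp(pull(.045)); manip.move_pose(p+[0,0,.06],QB); print(manip.current_clock(),manip.current_tool_pos())
im=viewer.get_image("side"); cv2.imwrite("pics/s1.png",im[:,:,::-1]); crop("side",190,120,140,110,5.5,"pics/c8.png",im)
E
```

```text
[0.443 0.239 0.074] [-0.28   0.45  -0.322  2.033  0.218  0.691  0.823]
[0.591 0.238 0.133] [-0.204  0.56  -0.303  1.668  0.197  0.944  0.985]
[0.486, 0.238, 0.013] [-0.257  0.607 -0.311  1.959  0.305  0.62   0.799]
[ 0.296  0.583  0.093  1.932 -0.087  0.63   2.106]
[-0.379  0.896  1.043  1.954 -1.     0.93  -0.289]
1.9333 [0.443 0.24  0.134]
```

View pics/c8.png

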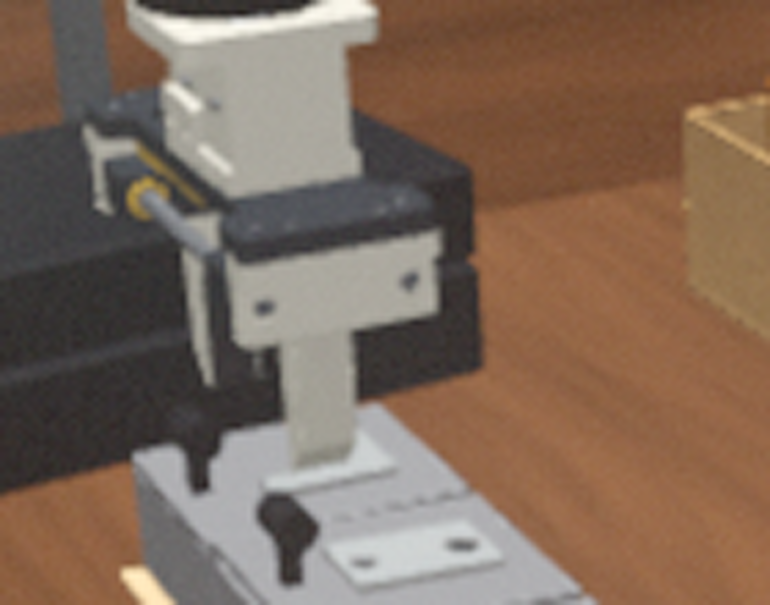

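The gripper is over the middle pull, which sits at (287,520) in the crop, and the near finger clears it. Next I grasp the pull and open the lid.

```bash
python3 - <<'E'
from h import *
np.set_printoptions(precision=4,suppress=True)
p=tcp(pull(.045)); manip.servo_line(p,vel=.1); print(manip.current_force())
effector.close(15); print("gap",manip.current_finger_gap(),manip.current_tool_pos(),manip.current_force())
for th in np.arange(.2,1.71,.19):
    manip.servo_line(tcp(pull(th)),vel=.12); print(round(th,2),manip.current_force(),manip.current_finger_gap())
print(manip.current_clock())
im=viewer.get_image("side"); cv2.imwrite("pics/s2.png",im[:,:,::-1])
E
```

```text
[-0.1248  0.1758  0.0873]
gap 0.02349312601219762 [0.4432 0.2388 0.0737] [ 0.4401 -0.2335  0.2876]
0.2 [-1.956  -1.6828  2.6423] 0.02365018238203945
0.39 [-4.0293 -2.0622  6.1328] 0.023626816357324623
0.58 [-4.9144 -1.6518  7.8264] 0.02350919938703043
0.77 [-3.0896 -1.7162  6.4484] 0.02375660469605561
0.96 [ 0.3671 -0.4573  4.7211] 0.02401839108568242
1.15 [ 0.0958 -1.4767  3.2532] 0.02383630023054009
1.34 [ 0.6869 -1.1429  3.3863] 0.0240123133071597
1.53 [ 1.8082 -1.6696  3.5816] 0.02371528347663296
6.3
```

View pics/s2.png

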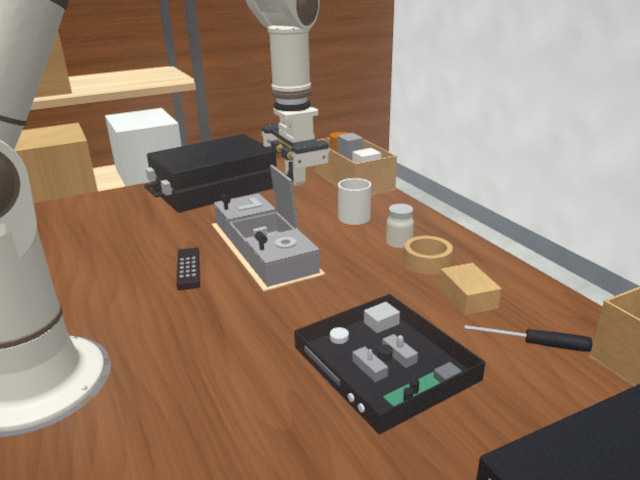

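The lid is near upright, with its edge at about (285,200). I push on to about 1.72, release, and retreat.

```bash
python3 - <<'E'
from h import *
np.set_printoptions(precision=4,suppress=True)
manip.servo_line(tcp(pull(1.72)),vel=.12)
effector.open_jaws(); print(manip.current_force(),manip.current_finger_gap())
p=tcp(pull(1.72)); manip.servo_line(p+[0.0,0,.12],vel=.25); manip.move_pose([.46,.02,.25],QB)
print(manip.current_clock())
im=viewer.get_image("side"); cv2.imwrite("pics/s3.png",im[:,:,::-1]); crop("side",210,160,120,110,5.4,"pics/c9.png",im)
im=viewer.get_image("top"); cv2.imwrite("pics/t3.png",im[:,:,::-1]); crop("top",190,220,80,85,7,"pics/c10.png",im)
E
```

```text
[ 0.182  -0.9247  0.6194] 0.09221576960808214
9.4667
```

View pics/c9.png

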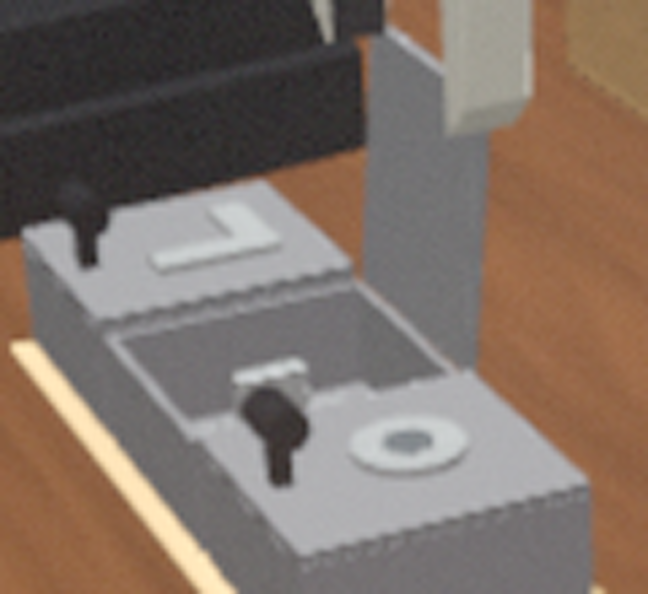

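View pics/c10.png

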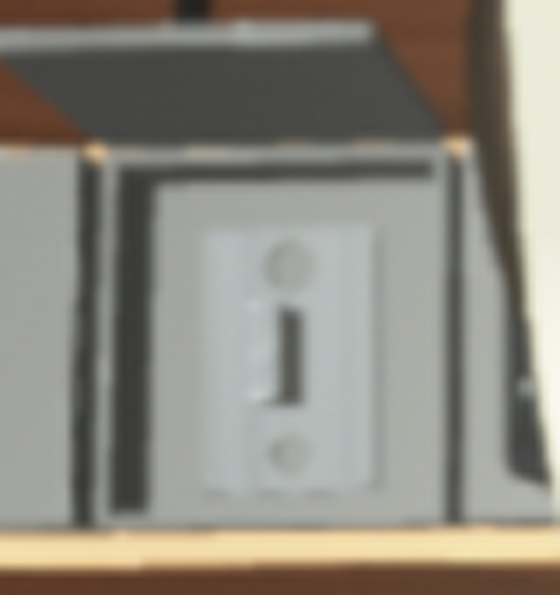

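View pics/t3.png

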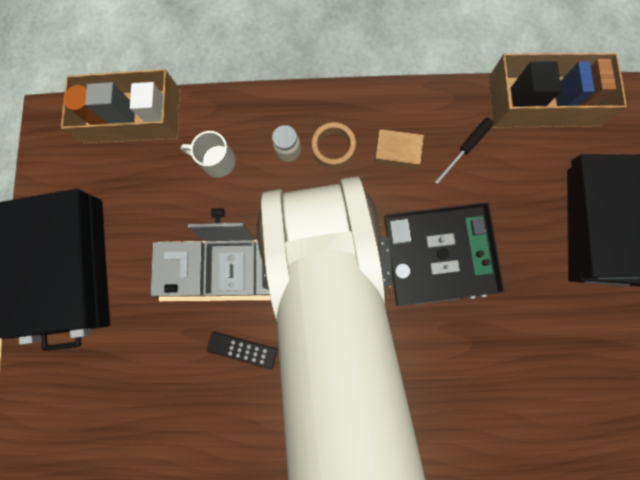

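The plate's tab and holes are visible in the box: large hole at (290,266) in the crop, small hole at (291,455). Before entering the box I want the true finger thickness at the tips, so I look at the gripper broadside to the side camera.

```bash
python3 - <<'E'
from fit import *
np.set_printoptions(precision=4,suppress=True)
T=lambda x,y:full((x,y),(190,220),7)
z=.015
o=[("top",T(202,232),(.042,.028,z)),("top",T(375,226),(.042,-.028,z)),("top",T(375,488),(-.042,-.028,z)),("top",T(205,492),(-.042,.028,z)),("top",T(290,266),(.03,0,z)),("top",T(291,455),(-.03,0,z))]
print(fit(o,[.48,.24,0]))
x,_=fit(o,[.48,.24,0])
c,s=np.cos(x[2]),np.sin(x[2])
for L in((.015,.005),(.015,-.005),(-.015,-.005),(-.015,.005)):
    for zz in(.049,.015):
        u=proj("top",[x[0]+c*L[0]-s*L[1],x[1]+s*L[0]+c*L[1],zz])[0]; print(L,zz,(u-[190,220]+.5)*7-.5)
A=cam("side")[3]; print(A[:,0]); phi=np.arctan2(A[1,0],A[0,0])
print(phi)
manip.move_pose([.46,.05,.25],down(phi)); print(manip.current_clock())
im=viewer.get_image("side"); cv2.imwrite("pics/s4.png",im[:,:,::-1])
u=proj("side",manip.current_tool_pos())[0].astype(int);print(u)
crop("side",u[0]-70,u[1]-80,140,110,5.5,"pics/c11.png",im)
print(proj("side",[manip.current_tool_pos(),manip.current_tool_pos()+.1*A[:,0]]))
E
```

```text
(array([0.4819, 0.2432, 0.0126]), array([[ 0.1908, -0.0184],
       [ 0.0254, -0.0841],
       [ 0.3211,  0.0699],
       [-0.2503,  0.2939],
       [-0.119 , -0.0309],
       [-0.1614, -0.229 ]]))
(0.015, 0.005) 0.049 [248.027  302.0921]
(0.015, 0.005) 0.015 [273.9105 312.9341]
(0.015, -0.005) 0.049 [279.85   300.9464]
(0.015, -0.005) 0.015 [304.7244 311.8304]
(-0.015, -0.005) 0.049 [280.1601 397.9031]
(-0.015, -0.005) 0.015 [305.1444 405.6688]
(-0.015, 0.005) 0.049 [248.1898 398.9869]
(-0.015, 0.005) 0.015 [274.1928 406.7157]
[ 0.8933 -0.4489 -0.0245]
-0.46566568070483566
11.375
[279 169]
[[279.9709 169.6801]
 [336.8632 169.6792]]
```

View pics/c11.png

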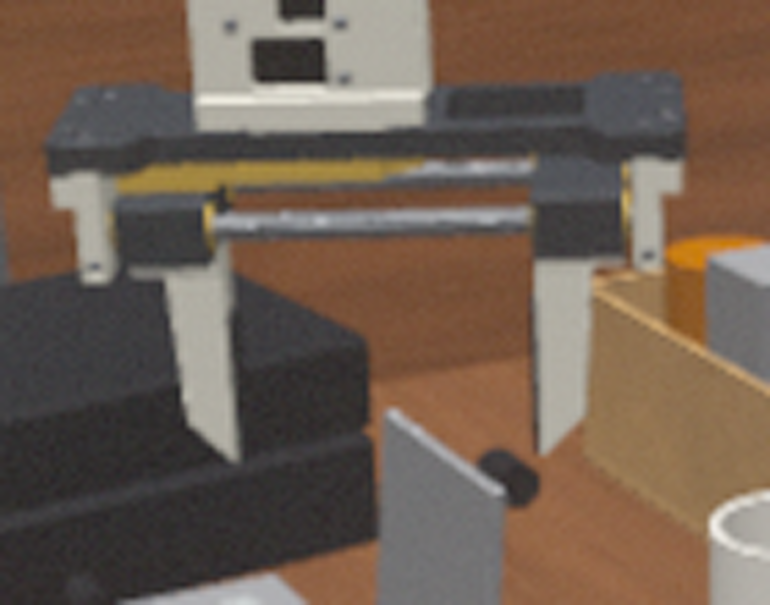

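The fingers taper like wedges: a tip, about 14 mm thick 13 mm up, then 19 mm. Fully open they sit just at the rim of the box walls (50 mm from its centre, pads at 46 mm). With a low grip force the wall bevels may push them gently inward on the way down. I'll test that in small steps with an abort at 20 N.

```bash
python3 - <<'E'
from h import *
np.set_printoptions(precision=4,suppress=True)
effector.close(3); print(manip.current_clock(),manip.current_finger_gap()); effector.open_jaws(); print(manip.current_clock())
c=loc(ROW,-.0038,0,0)
manip.move_pose([c[0],c[1],.12],QB)
manip.servo_line([c[0],c[1],.060],vel=.15); f0=manip.current_force(); print(manip.current_clock(),f0,manip.current_finger_gap())
for z in np.arange(.057,.040,-.002):
    manip.servo_line([c[0],c[1],z],vel=.03); f=manip.current_force(); print(round(z,3),manip.current_tool_pos()[2],f-f0,manip.current_finger_gap(),manip.current_wrist_torque())
    if np.linalg.norm(f-f0)>20: break
print(manip.current_clock())
im=viewer.get_image("side"); crop("side",210,140,120,110,5.4,"pics/c12.png",im)
E
```

```text
12.8583 0.0003039408809623653
14.3167
16.2 [0.5978 0.2115 0.0832] 0.09140796690444024
0.057 0.05775173794623763 [-1.0377  0.3423  0.4809] 0.09213196224947469 [0.072  0.0492 0.0208]
0.055 0.05548822019919718 [0.7528 0.2264 1.3472] 0.09172087206334567 [-0.0169 -0.1823  0.0744]
0.053 0.05477001387194291 [-3.6073 -2.8399 15.5975] 0.09139236581801179 [0.1976 0.7017 0.275 ]
0.051 0.05436858796739576 [-8.5345 -6.1187 31.326 ] 0.09076293788600652 [0.2381 1.8893 0.4006]
17.2
```

View pics/c12.png

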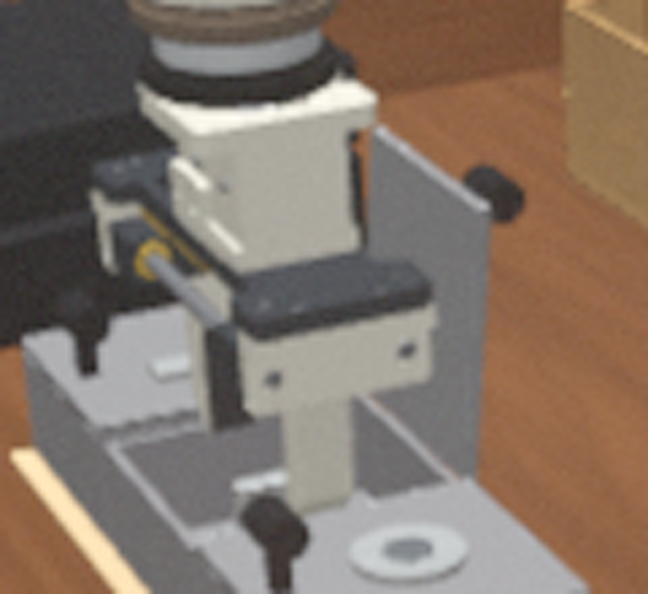

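Only about 1 mm of yield at 31 N, with contact on the +y finger tip, so I'm backing off. A better way is to enter the box with the fingers shut, in the free space in front of the tab. There I open until the walls stop the fingers, slide +x so they straddle the tab, and close.

```bash
python3 - <<'E'
from h import *
np.set_printoptions(precision=4,suppress=True)
c=loc(ROW,-.037,.001,0)
p=manip.current_tool_pos(); manip.servo_line([p[0],p[1],.10],vel=.2)
manip.servo_line([c[0],c[1],.10],vel=.2); f0=manip.current_force()
effector.close(3)
manip.servo_line([c[0],c[1],.060],vel=.15)
for z in(.045,.033,.027):
    manip.servo_line([c[0],c[1],z],vel=.08); f=manip.current_force()-f0; print(z,f)
    if np.linalg.norm(f)>12: break
print(manip.current_clock())
im=viewer.get_image("side"); crop("side",210,140,120,110,5.4,"pics/c13.png",im)
E
```

```text
0.045 [0.7469 0.532  0.5367]
0.033 [ 0.6766 -0.5982  0.9355]
0.027 [-0.3772  0.2749  0.3415]
20.6917
```

View pics/c13.png

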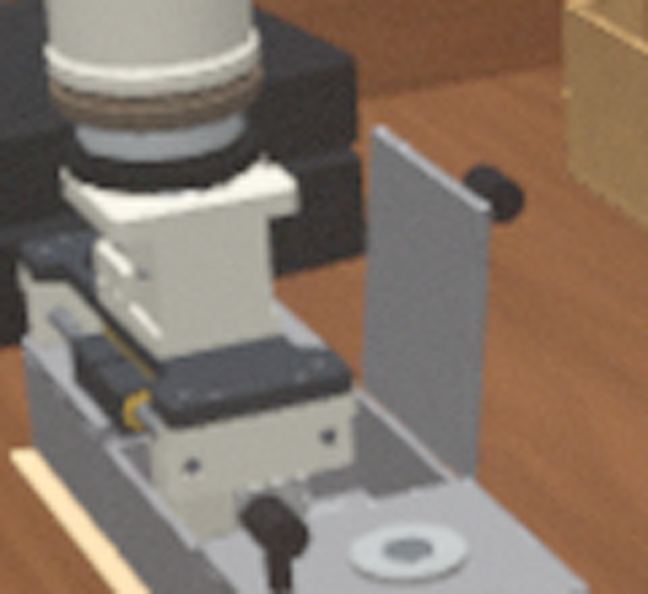

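No contact so far: the shut fingers are in the box in front of the tab. Next I open against the walls.

```bash
python3 - <<'E'
from h import *
np.set_printoptions(precision=4,suppress=True)
f0=manip.current_force()
effector.open_jaws(); print(manip.current_clock(),manip.current_finger_gap(),manip.current_force()-f0,manip.current_tool_pos())
E
```

```text
21.7667 0.06444701007674332 [ 0.1281 -0.6733  1.7075] [0.4487 0.2387 0.027 ]
```

Gap 64.4 mm, stopped by the walls as predicted, with hardly any net force. Now the slide.

```bash
python3 - <<'E'
from h import *
np.set_printoptions(precision=4,suppress=True)
f0=manip.current_force(); p=manip.current_tool_pos(); y=p[1]
for x in(.452,.460,.468,.476,.482):
    manip.servo_line([x,y-.007*(x-p[0]),.027],vel=.05); f=manip.current_force()-f0; print(x,manip.current_tool_pos(),f,manip.current_finger_gap())
    if np.linalg.norm(f)>45: break
else:
    effector.close(25); print("closed",manip.current_finger_gap(),manip.current_force()-f0,manip.current_tool_pos())
print(manip.current_clock())
E
```

```text
0.452 [0.4512 0.2387 0.0267] [-3.3929  1.4662 -0.5501] 0.06467700230667237
0.46 [0.4601 0.2386 0.0268] [-2.0961  0.9704 -3.9427] 0.06459543094471383
0.468 [0.4684 0.2386 0.027 ] [-2.2764  1.4737 -3.901 ] 0.06470881308428454
0.476 [0.4765 0.2386 0.0271] [-0.7671  1.1129 -3.3533] 0.06462942863834051
0.482 [0.4824 0.2385 0.0271] [-1.6076  0.7413 -2.7583] 0.06430349222780882
closed 0.0653822525064432 [-0.4589  0.9582 -4.1672] [0.4824 0.2385 0.0271]
23.425
```

```bash
python3 - <<'E'
from h import *
np.set_printoptions(precision=4,suppress=True)
manip.sleep(.3); print(manip.current_finger_gap(),manip.current_force())
effector.close(25); print(manip.current_finger_gap(),manip.current_force(),manip.current_clock())
im=viewer.get_image("side"); crop("side",210,140,120,110,5.4,"pics/c14.png",im)
E
```

```text
0.054839713655790365 [ 0.3885  0.2305 -0.48  ]
0.009544295280486186 [ 0.2466  0.5762 -0.613 ] 24.4417
```

View pics/c14.png

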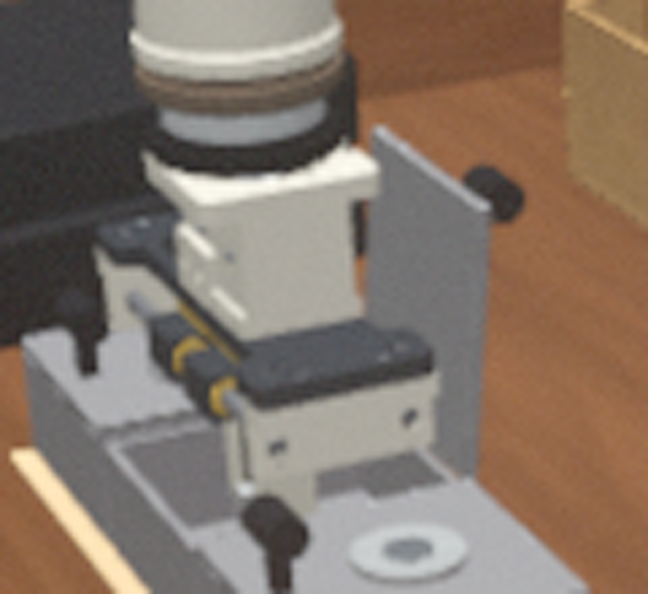

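Gap 9.5 mm, so the tab is pinched. Now I lift it and carry it to hover over the player.

```bash
python3 - <<'E'
from h import *
np.set_printoptions(precision=4,suppress=True)
f0=manip.current_force(); effector.close(45)
p=manip.current_tool_pos()
manip.servo_line([p[0],p[1],.10],vel=.12); manip.servo_line([p[0],p[1],.17],vel=.2); print(manip.current_force()-f0,manip.current_finger_gap())
q=down(np.pi/2+PL[2])
t=loc(PL,.0005,0,.12); manip.move_pose(t,q); manip.servo_line([t[0],t[1],.067],vel=.15)
print(manip.current_tool_pos(),t,manip.current_finger_gap(),manip.current_clock())
im=viewer.get_image("side"); cv2.imwrite("pics/s5.png",im[:,:,::-1]); crop("side",300,270,160,130,5,"pics/c15.png",im)
im=viewer.get_image("top"); cv2.imwrite("pics/t5.png",im[:,:,::-1])
E
```

```text
[ 0.513  -1.2637 -2.2075] 0.00930182931139901
[ 0.5091 -0.2251  0.0671] [ 0.5088 -0.226   0.12  ] 0.009395330761670652 28.175
```

View pics/c15.png

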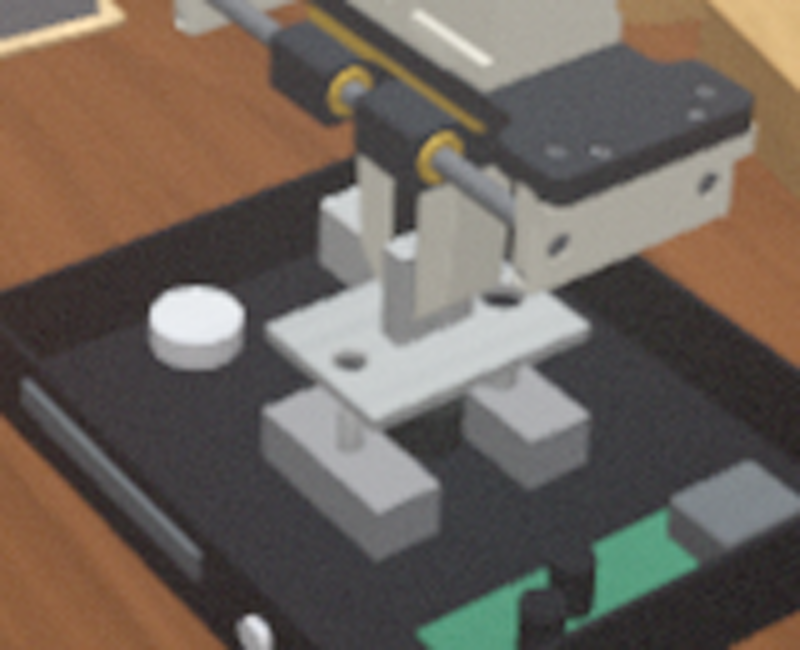

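View pics/t5.png

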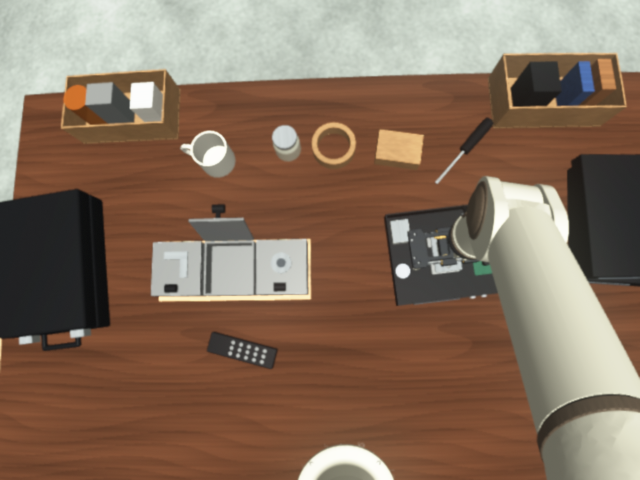

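```bash
python3 - <<'E'
from fit import *
np.set_printoptions(precision=4,suppress=True)
S=lambda x,y:full((x,y),(300,270),5)
K=[((266,325),(-.042,.028)),((380,412),(-.042,-.028)),((590,322),(.042,-.028)),((349,361),(-.03,0)),((503,298),(.03,0))]
for z in(.053,.055,.057):
    print(z,fit([("side",S(*p),(*L,z)) for p,L in K],[.5,-.22,.09]))
# 6dof
ob=np.array([S(*p) for p,_ in K]);L3=np.array([(*L,0) for _,L in K])
K_,d,e,A=cam("side"); ok,rv,tv=cv2.solvePnP(L3,ob,K_,d); Rw=A@cv2.Rodrigues(rv)[0]; print("pnp",A@tv[:,0]+e,Rw[:,2],np.arctan2(Rw[1,0],Rw[0,0]))
for i in range(3): print(manip.current_tool_pos(),R.from_quat(manip.current_tcp_rot()).as_matrix()[:,0])
# pin tops in side for reference
print((proj("side",[loc(PL,.03,0,.04),loc(PL,-.03,0,.04)])-[300,270])*5)
E
```

```text
0.053 (array([ 0.5107, -0.222 ,  0.1034]), array([[ 0.2538,  0.1877],
       [-0.5854,  1.4412],
       [-0.0595,  0.2359],
       [ 0.603 , -0.6349],
       [-0.1875, -1.1297]]))
0.055 (array([ 0.5092, -0.2242,  0.1047]), array([[ 0.1327,  0.1979],
       [-0.5844,  1.5075],
       [ 0.0511,  0.1903],
       [ 0.5583, -0.6141],
       [-0.1537, -1.1834]]))
0.057 (array([ 0.5077, -0.2264,  0.1061]), array([[ 0.0126,  0.2084],
       [-0.5811,  1.5745],
       [ 0.1645,  0.1443],
       [ 0.5154, -0.593 ],
       [-0.1178, -1.2375]]))
pnp [ 0.5062 -0.2286  0.0584] [0.037  0.0607 0.9975] 0.1154148227394003
[ 0.51   -0.2259  0.0681] [-0.0913  0.9958 -0.0008]
[ 0.51   -0.2259  0.0681] [-0.0913  0.9958 -0.0008]
[ 0.51   -0.2259  0.0681] [-0.0913  0.9958 -0.0008]
[[499.7088 332.7971]
 [348.4595 398.2387]]
```

The plate hovers with both holes over the pins: small hole (349,361) over pin (348,398), large hole (503,298) over pin (500,333), each lower in the image by the height difference. Next I lower it with force watch.

```bash
python3 - <<'E'
from h import *
np.set_printoptions(precision=4,suppress=True)
t=loc(PL,.0005,0,0); f0=manip.current_force(); print(f0)
for z in(.060,.057,.055,.053,.051,.049,.047):
    manip.servo_line([t[0],t[1],z],vel=.06); f=manip.current_force()-f0; print(z,manip.current_tool_pos(),f,manip.current_wrist_torque())
    if np.linalg.norm(f)>12: break
print(manip.current_clock(),manip.current_finger_gap())
im=viewer.get_image("side"); crop("side",300,270,160,130,5,"pics/c16.png",im)
E
```

```text
[-0.4191 -0.4525 -2.1471]
0.06 [ 0.5086 -0.226   0.06  ] [ 0.2148 -0.0665  0.0091] [ 0.037   0.0407 -0.025 ]
0.057 [ 0.5086 -0.2259  0.0568] [ 1.487  -0.3568  0.4115] [-0.0021  0.0783 -0.0013]
0.055 [ 0.5087 -0.2259  0.0549] [-0.4995  0.0086  0.0368] [ 0.0581  0.0007 -0.0063]
0.053 [ 0.5087 -0.2259  0.0528] [ 0.1337 -0.5247  0.3664] [0.0209 0.0038 0.0064]
0.051 [ 0.5087 -0.2259  0.0508] [ 0.3837  0.5733 -0.0035] [0.0245 0.0247 0.0114]
0.049 [ 0.5087 -0.2259  0.0488] [ 0.6049 -0.7382 -0.4005] [ 0.0163 -0.036   0.0022]
0.047 [ 0.5087 -0.2259  0.0468] [0.5939 0.2737 0.2043] [-0.0063 -0.0063  0.0116]
30.0417 0.00981222747899428
```

View pics/c16.png

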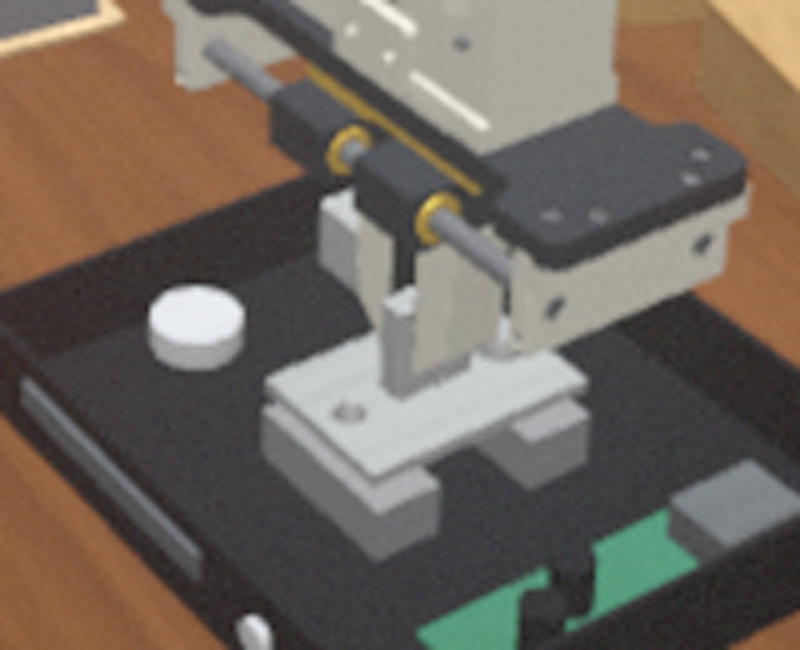

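Both pins have entered the holes with no side force. Now I press down against the damper.

```bash
python3 - <<'E'
from h import *
np.set_printoptions(precision=4,suppress=True)
t=loc(PL,.0005,0,0); f0=np.array([-.42,-.45,-2.15])
for z in np.arange(.045,.0335,-.001):
    manip.servo_line([t[0],t[1],z],vel=.03); f=manip.current_force()-f0; print(round(z,4),manip.current_tool_pos(),f,manip.current_wrist_torque())
    if f[2]>22: break
print(manip.current_clock(),manip.current_finger_gap())
im=viewer.get_image("side"); crop("side",300,270,160,130,5,"pics/c17.png",im)
E
```

```text
0.045 [ 0.509 -0.226  0.045] [0.9611 0.6367 0.6146] [-0.0624 -0.121   0.0082]
0.044 [ 0.5091 -0.226   0.0443] [0.0312 1.1176 5.5354] [-0.0028  0.0501  0.0117]
0.043 [ 0.509  -0.226   0.0432] [-0.3945 -0.1119  6.6581] [ 0.0478  0.081  -0.0355]
0.042 [ 0.509 -0.226  0.042] [1.0021 0.8835 5.1556] [ 0.0239 -0.0233 -0.0421]
0.041 [ 0.509 -0.226  0.041] [1.319  0.1345 4.0478] [-0.0173 -0.1328 -0.0014]
0.04 [ 0.509  -0.226   0.0399] [2.9063 0.4179 3.6857] [-0.0794 -0.2396 -0.0014]
0.039 [ 0.5091 -0.226   0.0391] [ 1.601  -0.2405  5.5061] [-0.0882 -0.2225  0.0142]
0.038 [ 0.509 -0.226  0.039] [-1.478   2.0716 13.9533] [ 0.1595  0.3754 -0.0098]
0.037 [ 0.5091 -0.226   0.039 ] [-4.3462  1.8707 22.8788] [0.4666 1.0229 0.0226]
32.3417 0.009710419171115741
```

View pics/c17.png

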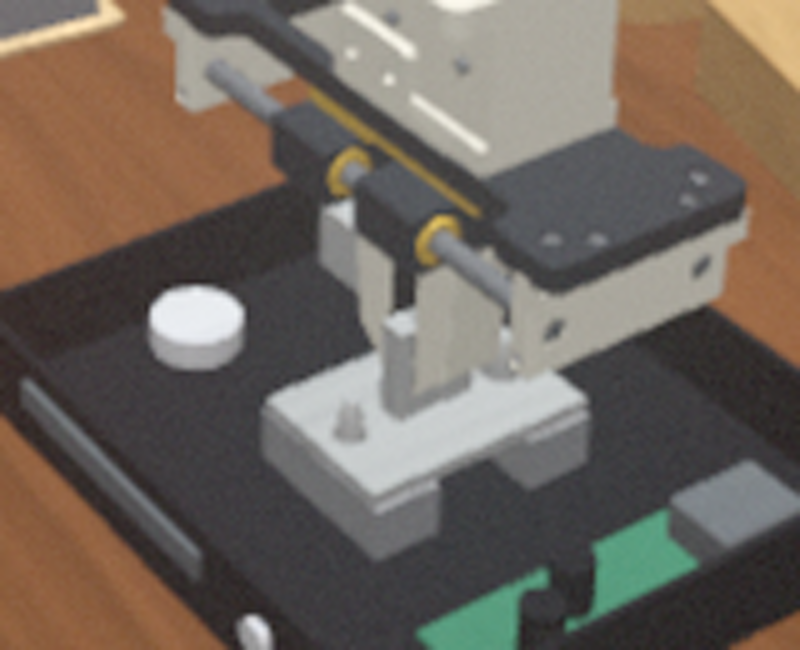

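It hit a firm stop at TCP z = 0.039, exactly where I predicted the seat, with the plate flush on both blocks in the picture. I relax, release and retreat, then check.

```bash
python3 - <<'E'
from h import *
np.set_printoptions(precision=4,suppress=True)
p=manip.current_tool_pos(); manip.servo_line([p[0],p[1],.0388],vel=.05)
effector.open_jaws(); manip.sleep(.2); print(manip.current_finger_gap(),manip.current_force())
manip.servo_line([p[0],p[1],.16],vel=.15); print(manip.current_force())
manip.move_pose([.45,.03,.28],QB); print(manip.current_clock())
im=viewer.get_image("side"); cv2.imwrite("pics/s6.png",im[:,:,::-1]); crop("side",290,290,200,140,4,"pics/c18.png",im)
im=viewer.get_image("top"); cv2.imwrite("pics/t6.png",im[:,:,::-1]); crop("top",380,200,130,110,5,"pics/c19.png",im)
E
```

```text
0.09217972073301087 [ 0.505  -0.1416 -0.0063]
[-0.7837  0.5526 -0.0349]
36.2583
```

View pics/c18.png

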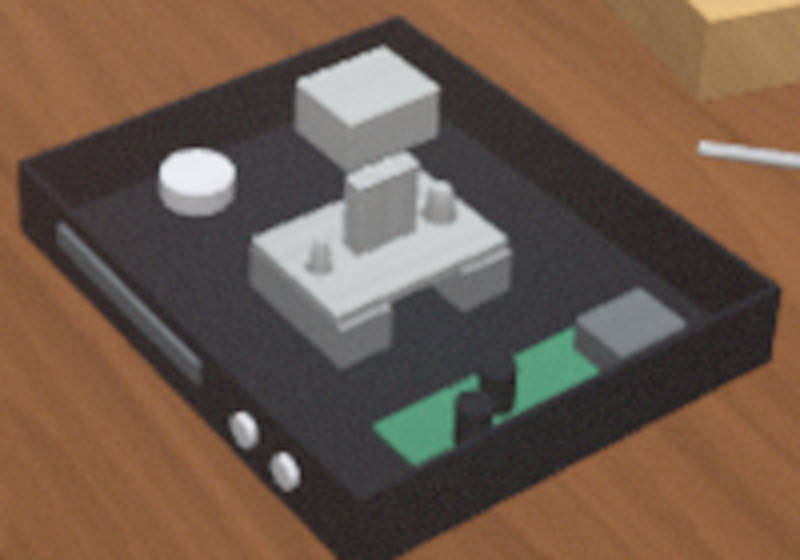

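View pics/c19.png

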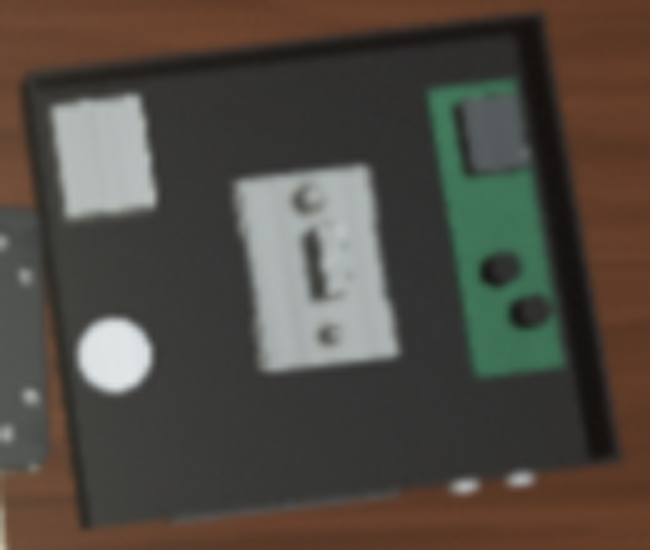

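View pics/s6.png

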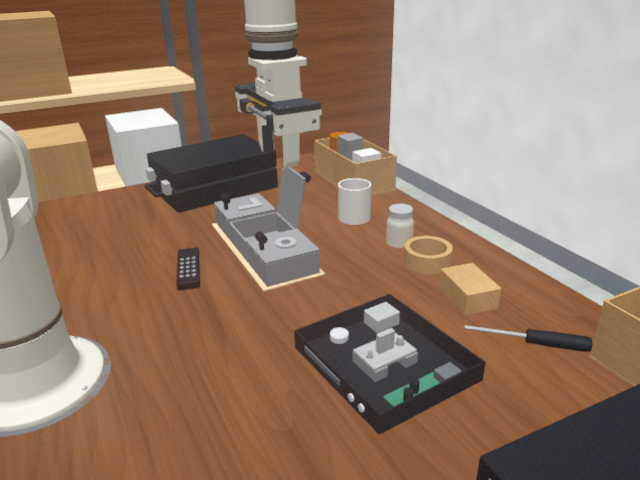

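The plate lies flush. Both pins stand through their holes, thick one at (440,200) and thin one at (319,257) in the side crop. The other two lids are shut, the bystanders look unmoved and the gripper is clear, so I hand in.

```bash
python3 -c "
from bench import manip
manip.hand_in(); print(manip.current_clock())"
```

```text
the job is handed in; nothing more can be done
the job is handed in; nothing more can be done
```

The plate is seated in the player and the job was handed in at about 36 s of the allowed 61 s; no verdict is reported.

- **What I did:** I opened only the middle box, whose lid carries the two-holed sample, to about 1.72 rad. I pinched the plate by its tab and lowered it over both pins without side force. The damper yielded at about 4–7 N. I pressed to a firm stop at TCP z = 0.039, the height expected for the seat, at about 23 N, then let go and moved clear.
- **Last checks:** The final pictures show the plate flat on both seat blocks, the large hole around the thick pin and the small hole around the thin one. The other two lids are shut and the bystanders look unmoved. I judged this by eye and did not measure the final hole-to-pin distances.
- **What did not go as planned:**
  - The first descent into the box with the jaws fully open met the wall rim at about 31 N, because the open fingers are wider than the box. I backed off, entered with the fingers shut in front of the tab, opened against the walls, slid over the tab and closed.
  - The first close call returned early at a 65 mm gap. The second gave 9.5 mm on the 10 mm tab.
  - The plate's lid also stood slightly ajar at the start, by about 0.04 rad.
  - While the plate hovered, the side picture put its yaw about 0.014 rad off the player's and a loose pose fit suggested some tilt. Neither hindered the fit.

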